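Pump the air out of the coffee canister

TASK

On the shop counter stand three vacuum canisters with push-down plungers; re-seal the brown one with the yellow plunger knob. Press its plunger down through the soft pump stroke and on through the stiffer seal stroke to the very bottom, hold it there for a moment and let it spring all the way up, and do this at least twice. Leave the brown canister standing where it is and do not press, shift or knock over the green and the cream canister.

Things in the scene. Friction and masses are not known exactly. Their poses are not given: they have to be found in the camera images.
- coffee_knob (a point): Centre of the top face of the yellow plunger knob, a flat disc 44 mm across and 14 mm thick on a 16 mm steel stem, on the dark brown lid of the brown round canister (100 mm across, loose on the counter, upright, 0.5 to 1 kg). This point moves with the knob; with the plunger up it is 185 mm above the counter, 49 mm above the lid. z points up out of the knob. Pressed fully down it is 24 mm lower.
- coffee_pump (a joint): Soft first stroke of the brown canister's plunger in m: 0 up, 0.016 at the first stop; a spring of 2 N at the start and 4 N at the first stop pushes it back up.
- coffee_seat (a joint): Stiff second stroke of the same plunger in m: 0 until the first stop is reached and the push exceeds 8 N, 0.008 at the second, solid stop, reached at 16 N; springs back when released.
- herbs_knob (a point): Centre of the top face of the white plunger knob of the green canister: same sizes and same plunger as the brown one, to be left alone.
- nuts_knob (a point): Centre of the top face of the red plunger knob of the cream canister: same sizes and same plunger as the brown one, to be left alone.

How it is judged:
On the way, in this order (a step that is already met when the one before it is completed fails the run):
1. the brown canister's plunger is pressed through the soft and the stiff stroke to the bottom (seal stroke beyond 5 of 8 mm) and held there 0.2 s (value of joint coffee_seat above 0.005 m), for 0.2 s.
2. the plunger is let up again (within 3 mm) (value of joint coffee_pump below 0.003 m and value of joint coffee_seat below 0.002 m), for 0.1 s.
3. it is pressed to the bottom a second time and held there 0.2 s (value of joint coffee_seat above 0.005 m), for 0.2 s.
At the end, for the whole second after the job is handed in: The yellow plunger is fully up again (pump stroke within 3 mm, seal stroke within 2 mm) and the brown canister stands upright (within 10 degrees), its knob within 30 mm of where it was (all of step 2 and angle between coffee_knob's own z axis and vertical below 0.17 rad and distance of coffee_knob from where it was at the start of the episode below 0.03 m); the robot touches nothing.
It fails at once if the green canister is pressed, shifted or knocked over (its knob more than 15 mm from its start) (distance of herbs_knob from where it was at the start of the episode above 0.015 m).
It fails at once if the cream canister is pressed, shifted or knocked over (its knob more than 15 mm from its start) (distance of nuts_knob from where it was at the start of the episode above 0.015 m).
It also fails if it takes over 38 s, if anything falls off the work surface, if the arm or the gripper's body presses on something with over 40 N, if the wrist force passes 120 N, or if a joint passes its speed limit or range.

ROBOT

A 6-joint arm with a two-finger parallel gripper is mounted at the origin on the work surface. World frame = base frame: x ahead of the robot, y to its left, z up, the work surface at z = 0. Lengths are in m, angles in rad, forces in N, time in s.
With the tool pointing down it reaches from about 0.225 to 0.725 m from the base axis. Payload 3.1 kg.
Tool frame: the origin (TCP) lies where the fingers leave the gripper's body, on its centre line; the fingertips stand 73 mm ahead of it and the grasp point (between the pads) lies 54 mm ahead of it (robot.tcp_to_tips is the distance from the TCP to the fingertips, in m); x points along the fingers, z is the direction in which the jaws open and shut, and the axes are right-handed (so a half turn about x gives the same grasp; the last joint's range is limited). The gripper opens to 85 mm and grips with 20 to 120 N. Pads are 22 mm wide; open, the fingers measure 114 mm over their backs; the gripper's body (76 mm by 85 mm) begins 54 mm behind the grasp point. The pads swing forward as they close: fully open they stand 13 mm farther back than shut.
Start: joints at [0.978, 0.048, 0.099, 1.622, 0, 1.443], TCP at [0.235, 0.469, 0.304] pointing down, gripper open.
Joint ranges: [-2.91, 2.91], [-0.99, 1.94], [-1.21, 1.42], [-2.12, 2.29], [-1.49, 1.47], [-3.14, 3.14]. Speed limits (rad/s): [2.79, 2.79, 3.14, 3.14, 3.14, 3.14].

INTERFACE

Orientations are given as [roll, pitch, yaw] about the fixed x, y, z axes, in that order (R = Rz(yaw) Ry(pitch) Rx(roll)).
In Python, from station import robot, imaging, ticket gives the robot as it stands.
- The arm moves only by the tool arm_command, never from a script. Its argument "increments" is one flat list of numbers, 6 for each row, row after row: the shift along the tool's x, y, z in cm, then the turn, a rotation vector about the tool's x, y, z in degrees. In form: [x, y, z, ax, ay, az, x, y, z, ax, ay, az, ...]. A call has 1 to 8 rows; each row is the pose to reach, as a shift and turn from the pose commanded when the call began, along the tool's axes at that moment; what a row does not reach only later rows make up. A row lasts 1/12 s, in which the tool goes at most 41.7 mm and 7.16 degrees, less where a joint would pass 70% of its speed; a pose out of reach is approached as far as the arm can. A call with a gripper value outside its range is refused whole. "jaw" is the closure, from 0 (fully open) to 1 (shut), set as the call begins (left out, the last holds). The fingers move at their own pace and stop on an object; the grip force is fixed at half the most. Time passes only in rows, so rows that repeat a pose let the fingers close. It gives the time, the measured TCP pose, the force and the opening at its end, in the units of the state.
- robot.observe(): the state, without advancing time (a new reading comes with each control period).
- imaging.get_image(name): name is "scene" or "side" or "wrist"; returns the picture (384x512x3 uint8, red, green, blue); there is no depth.
- imaging.calibration(name): a dict with "K" (3x3 intrinsics, pixels), "R" (3x3) and "t" (3): a world point X has camera coordinates R X + t. Camera axes: x right, y down, z forward; pixel columns grow to the right and rows downward; lengths in m; the calibration is good to about 2 mm. A picture is of the moment at which its call begins: read the wrist's pose just before it. calibration takes no time and is no camera call; for the wrist camera it gives the pose at the moment of the call.
- ticket.close_job(): hands the job in, once; it reports no verdict.
The state is a dict: "clock": time; "q": joint angles; "joint_velocities": joint speeds; "joint_torque": joint torques, N m; "position": TCP position; "eef_rot": TCP orientation; "wrist_force": force on the tool from outside, world axes, zero at the start; "wrist_torque": the same for the moment, N m; "opening": finger opening in m.
Only numpy, scipy, OpenCV 4.12 (cv2) and the standard library are available. Lean on these libraries where they do the work, as an engineer would, in place of code of your own. Each camera call takes 0.05 s, during which the arm holds its last target.

## Working session

There is one attempt and no reset: what is moved stays moved. The work goes in short steps, Python scripts to look and compute and a tool call to move; the robot and the scene stay as the last step left them, time stands still between calls to the robot, and variables do not carry over. Pictures are saved under pics/ and viewed, and the job is handed in when it is done.

Besides the shell and the picture viewer there is one more tool, called as name(argument=value, ...) on one line, values as JSON. arm_command: Moves the arm, as the interface text tells. Its arguments: {"type":"object","properties":{"increments":{"type":"array"},"jaw":{"type":"number"}},"required":["increments"]}

```bash
mkdir -p pics
python3 - <<'E'
from station import robot, imaging
import cv2
s=robot.observe();print(s)
for n in("scene","side","wrist"):
    im=imaging.get_image(n);cv2.imwrite(f"pics/{n}0.png",im[:,:,::-1])
    c=imaging.calibration(n);print(n,c)
print(robot.tcp_to_tips)
E
```

```text
{'clock': 0.0, 'q': array([ 9.78216954e-01,  4.87276367e-02,  9.75691504e-02,  1.62199042e+00,
       -3.45661861e-05,  1.44301234e+00]), 'joint_velocities': array([ 2.06735691e-04, -1.44078265e-03, -5.99529597e-04, -1.02415456e-03,
        6.76712290e-04,  8.08980029e-05]), 'joint_torque': array([-2.49367295e-04, -3.38788211e+01,  3.20012355e+01,  2.03924545e-02,
       -1.19553306e-04, -8.83589394e-06]), 'position': array([0.23508491, 0.468924  , 0.3027146 ]), 'eef_rot': array([ 3.02850048,  1.5684435 , -2.14868385]), 'wrist_force': array([-0.52063213, -0.51367634,  0.68763275]), 'wrist_torque': array([-0.01359213, -0.02856369,  0.08740912]), 'opening': 0.08502718245274854}
scene {'K': array([[416.81614175,   0.        , 260.93615614],
       [  0.        , 416.81614175, 188.3768925 ],
       [  0.        ,   0.        ,   1.        ]]), 'R': array([[ 0.13185251,  0.99116152,  0.01462067],
       [ 0.66568699, -0.07760719, -0.74218458],
       [-0.73449013,  0.1075917 , -0.67003603]]), 't': array([-0.08113965, -0.26435587,  1.3809281 ])}
side {'K': array([[356.58129767,   0.        , 253.37532085],
       [  0.        , 356.58129767, 191.69079813],
       [  0.        ,   0.        ,   1.        ]]), 'R': array([[ 0.98544112, -0.16994616,  0.0049089 ],
       [-0.08016174, -0.48989648, -0.86808729],
       [ 0.14993295,  0.8550554 , -0.49638732]]), 't': array([-0.50589549,  0.18705845,  0.66584186])}
wrist {'K': array([[286.51923241,   0.        , 255.01850402],
       [  0.        , 286.51923241, 191.04903004],
       [  0.        ,   0.        ,   1.        ]]), 'R': array([[ 0.44796194,  0.89404935, -0.00241955],
       [ 0.8627936 , -0.43158878,  0.26328374],
       [ 0.2343444 , -0.12002867, -0.96471541]]), 't': array([-0.52320972, -0.0343708 ,  0.37849572])}
0.0726
```

View pics/scene0.png

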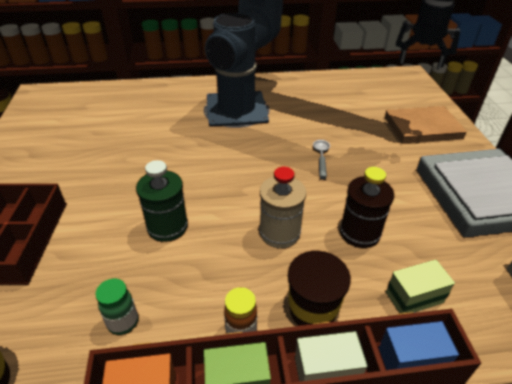

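View pics/side0.png

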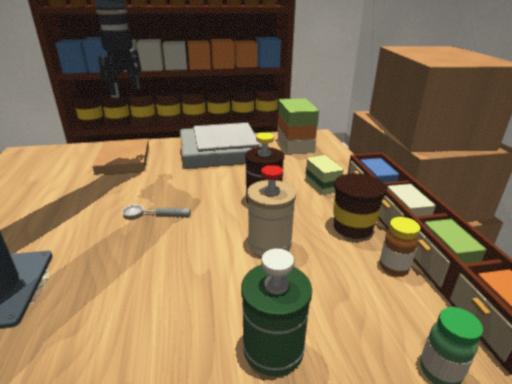

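View pics/wrist0.png

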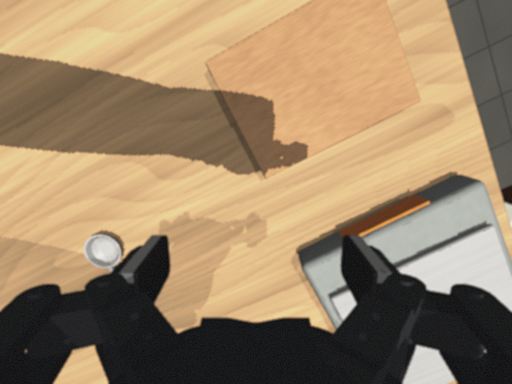

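The scene view shows the yellow knob near (375,175), red near (285,175) and white near (156,168). In the side view they are near (265,138), (272,173) and (278,262). The next step is to triangulate the knob tops.

```bash
cat > h.py <<'E'
import cv2,numpy as np
from station import robot, imaging
def ray(n,uv):
    c=imaging.calibration(n);R=c["R"];d=R.T@np.linalg.inv(c["K"])@np.array([*uv,1.]);return -R.T@c["t"],d
def plane(n,uv,z):
    o,d=ray(n,uv);return o+d*(z-o[2])/d[2]
def yellow(im,box,v=0,hue=(22,36)):
    h=cv2.cvtColor(im,cv2.COLOR_RGB2HSV);m=cv2.inRange(h,(hue[0],170,v),(hue[1],255,255))
    k=np.zeros_like(m);x0,y0,x1,y1=box;k[y0:y1,x0:x1]=m[y0:y1,x0:x1];return k
E
python3 - <<'E'
from h import *
im={n:cv2.imread(f"pics/{n}0.png")[:,:,::-1].copy() for n in("scene","side")}
for n,b in(("scene",(350,155,400,200)),("side",(245,122,285,155))):
    c=im[n][b[1]:b[3],b[0]:b[2]];cv2.imwrite(f"pics/{n}crop.png",cv2.resize(c[:,:,::-1],None,fx=10,fy=10,interpolation=0))
    m=yellow(im[n],b,60);ys,xs=np.nonzero(m);print(n,xs.min(),xs.max(),ys.min(),ys.max(),len(xs))
    # top face: bright
    V=cv2.cvtColor(im[n],cv2.COLOR_RGB2HSV)[:,:,2];print(np.histogram(V[m>0],8))
    # predict
    for z in(.185,.178): print(z,plane(n,(xs.mean(),ys.mean()),z))
E
```

```text
scene 365 384 167 183 264
(array([ 14,  16,  15,   9,  12,  12,  20, 166]), array([ 67. ,  87.5, 108. , 128.5, 149. , 169.5, 190. , 210.5, 231. ]))
0.185 [0.58924159 0.23438295 0.185     ]
0.178 [0.58138842 0.2385303  0.178     ]
side 257 272 131 142 138
(array([ 1,  0, 22, 19,  6, 10,  7, 73]), array([ 67. ,  88.5, 110. , 131.5, 153. , 174.5, 196. , 217.5, 239. ]))
0.185 [0.5789852 0.2287988 0.185    ]
0.178 [0.582713   0.24667118 0.178     ]
```

Run:
```python
from h import *
from scipy.optimize import least_squares
im={n:cv2.imread(f"pics/{n}0.png")[:,:,::-1].copy() for n in("scene","side")}
uv={}
for n,b in(("scene",(350,155,400,200)),("side",(245,122,285,155))):
    m=yellow(im[n],b,195);ys,xs=np.nonzero(m);uv[n]=(xs.mean(),ys.mean());print(n,uv[n],xs.min(),xs.max(),ys.min(),ys.max(),plane(n,uv[n],.185), imaging.calibration(n)["R"].T@-imaging.calibration(n)["t"])
A=[];B=[]
for n in uv:
    o,d=ray(n,uv[n]);d/=np.linalg.norm(d);P=np.eye(3)-np.outer(d,d);A.append(P);B.append(P@o)
print("tri",np.linalg.lstsq(np.vstack(A),np.hstack(B),rcond=None)[0])
# red and white approx
for nm,uvs in(("red",(285,174)),("white",(156,167))): print(nm,plane("scene",uvs,.185))
from scipy.spatial.transform import Rotation as Ro
print(Ro.from_euler("xyz",robot.observe()["eef_rot"]).as_matrix())
```

```text
scene (np.float64(375.1521739130435), np.float64(172.95652173913044)) 366 384 167 179 [0.58361811 0.23756034 0.185     ] [ 1.20095478 -0.08866982  0.73025705]
side (np.float64(264.5925925925926), np.float64(135.58024691358025)) 257 272 133 138 [0.58073428 0.2362065  0.185     ] [ 0.41369351 -0.5636674   0.49538191]
tri [0.5814972  0.23874369 0.18362615]
red [0.56568473 0.05322983 0.185     ]
white [ 0.51315677 -0.20701009  0.185     ]
[[-1.05489429e-03 -8.93905194e-01  4.48254829e-01]
 [-1.53721442e-03  4.48255998e-01  8.93903908e-01]
 [-9.99998262e-01  2.53910337e-04 -1.84698665e-03]]
```

View pics/scenecrop.png

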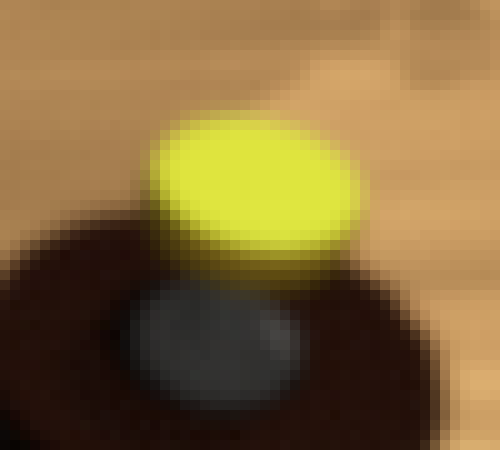

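View pics/sidecrop.png

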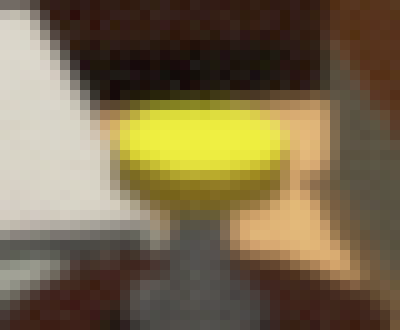

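arm_command(increments=[0, -3, -0.4, 0, 0, 0, 0, -6, -0.8, 0, 0, 0, 0, -9.5, -1.2, 0, 0, 0, 0, -13, -1.6, 0, 0, 0, 0, -16.5, -2.1, 0, 0, 0, 0, -20, -2.5, 0, 0, 0, 0, -23.5, -3, 0, 0, 0, 0, -27, -3.4, 0, 0, 0], jaw=1)

```text
clock: 0.82
position: [0.4625, 0.3165, 0.3035]
eef_rot: [2.437, 1.57, -2.74]
wrist_force: [1.0, 1.2, 0.2]
opening: -0.0001
```

arm_command(increments=[0, -3, -0.4, 0, 0, 0, 0, -6, -0.8, 0, 0, 0, 0, -9, -1.2, 0, 0, 0, 0, -12, -1.5, 0, 0, 0, 0, -14.4, -1.8, 0, 0, 0, 0, -14.4, -1.8, 0, 0, 0, 0, -14.4, -1.8, 0, 0, 0])

```text
clock: 1.4
position: [0.5827, 0.2362, 0.3026]
eef_rot: [2.162, 1.568, -3.018]
wrist_force: [0.7, -0.1, 0.3]
opening: -0.0005
```

Run:
```python
from h import *
from scipy.spatial.transform import Rotation as Ro
s=robot.observe();print(s["clock"],s["position"],s["eef_rot"],s["wrist_force"],s["opening"])
R=Ro.from_euler("xyz",s["eef_rot"]).as_matrix();p=s["position"]
print("tip",p+R[:,0]*.0726)
print("delta tool cm",100*R.T@(np.array([.582,.237,.2576])-p))
for n in("scene","side","wrist"):
    c=imaging.calibration(n);im=imaging.get_image(n);cv2.imwrite(f"pics/{n}1.png",im[:,:,::-1])
    x=c["K"]@(c["R"]@(p+R[:,0]*.0726)+c["t"]);print(n,x[:2]/x[2])
```

```text
1.4 [0.58270448 0.23618407 0.30257783] [ 2.16154296  1.56845447 -3.01798988] [ 0.6844036  -0.05197716  0.30903212] -0.0005224442886038385
tip [0.58253576 0.23616311 0.22997802]
delta tool cm [4.4979104  0.0908961  0.04699247]
scene [378.7983962  155.21699231]
side [265.73677747 117.49817118]
wrist [254.99855737 242.50456677]
```

Run:
```python
import cv2,numpy as np
a=cv2.imread("pics/scene1.png")[60:260,300:460];b=cv2.imread("pics/side1.png")[40:240,190:350]
cv2.imwrite("pics/c1.png",cv2.resize(np.hstack([a,b]),None,fx=2.5,fy=2.5))
```

```text
(no output)
```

View pics/c1.png

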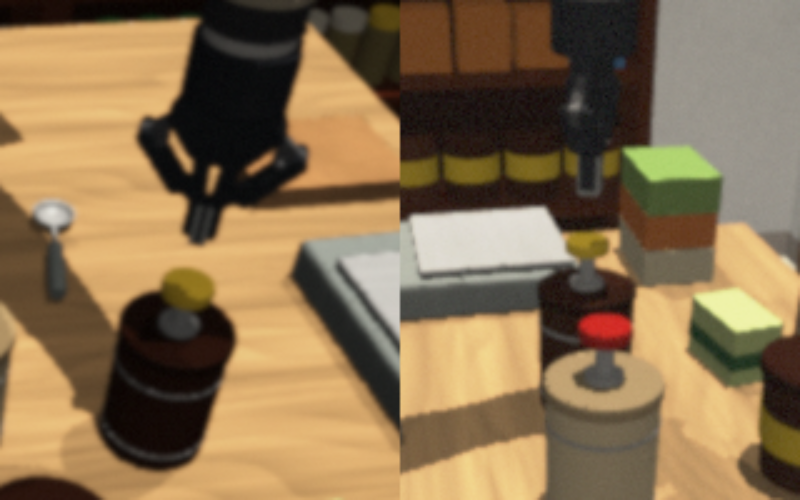

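View pics/wrist1.png

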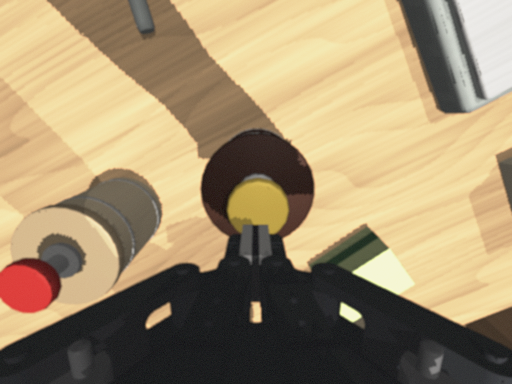

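The shut fingertips hang right above the yellow knob: tips at about (380,156) in scene, knob at (375,175). In the wrist view the knob disc is centred near (259,207). I'll check its position from that view.

Run:
```python
from h import *
im=cv2.imread("pics/wrist1.png")[:,:,::-1].copy()
h=cv2.cvtColor(im,cv2.COLOR_RGB2HSV);m=cv2.inRange(h,(18,120,60),(36,255,255));k=np.zeros_like(m);k[170:250,220:300]=m[170:250,220:300]
c=max(cv2.findContours(k,0,1)[0],key=cv2.contourArea);(x,y),r=cv2.minEnclosingCircle(c);print(x,y,r,cv2.boundingRect(c))
print(plane("wrist",(x,y),.185),plane("wrist",(258.5,208),.185))
```

```text
257.42572021484375 207.53192138671875 31.616588592529297 (226, 179, 63, 56)
[0.57869146 0.2401864  0.185     ] [0.57933123 0.24070144 0.185     ]
```

arm_command(increments=[1, 0.2, 0.1, 0, 0, 0, 2.2, 0.2, 0.1, 0, 0, 0, 3.3, 0.2, 0.1, 0, 0, 0, 4, 0.2, 0.1, 0, 0, 0, 4.5, 0.2, 0.1, 0, 0, 0, 5, 0.2, 0.1, 0, 0, 0, 5.5, 0.2, 0.1, 0, 0, 0, 5.5, 0.2, 0.1, 0, 0, 0])

```text
clock: 2.22
position: [0.5802, 0.2393, 0.2485]
eef_rot: [1.687, 1.57, 2.793]
wrist_force: [-2.1, 0.4, 1.9]
opening: 0.0002
```

arm_command(increments=[0.4, 0, 0, 0, 0, 0, 0.7, 0, 0, 0, 0, 0, 0.9, 0, 0, 0, 0, 0, 1.1, 0, 0, 0, 0, 0, 1.3, 0, 0, 0, 0, 0, 1.4, 0, 0, 0, 0, 0, 1.5, 0, 0, 0, 0, 0, 1.5, 0, 0, 0, 0, 0])

```text
clock: 2.88
position: [0.5812, 0.2393, 0.2372]
eef_rot: [-0.719, 1.567, 0.387]
wrist_force: [-3.8, 0.4, 10.9]
opening: -0.0004
```

Run:
```python
from h import *
s=robot.observe();print(s["clock"],s["position"],s["wrist_force"])
a=imaging.get_image("scene")[:,:,::-1];b=imaging.get_image("side")[:,:,::-1]
cv2.imwrite("pics/c2.png",cv2.resize(np.hstack([a[60:260,300:460],b[40:240,190:350]]),None,fx=2.5,fy=2.5))
s=robot.observe();print(s["clock"],s["position"],s["wrist_force"])
```

```text
2.8833 [0.58115131 0.23928112 0.23723296] [-3.76655923  0.36654862 10.86271486]
2.9833 [0.581162   0.2393067  0.23744924] [-4.77475144  0.07203064 11.17117247]
```

View pics/c2.png

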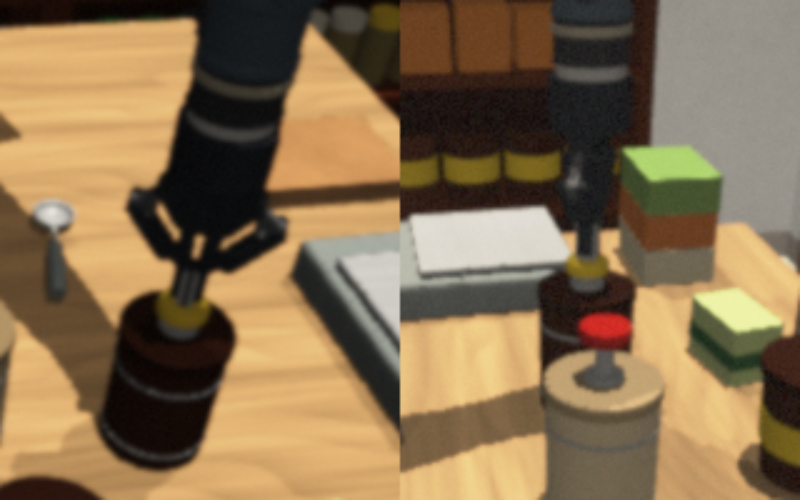

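The tips sit centred on the knob, the stiff stroke is partly in (11 N) and the canister is upright. I'll push on to the bottom.

arm_command(increments=[0.2, 0, 0, 0, 0, 0, 0.4, 0, 0, 0, 0, 0, 0.6, 0, 0, 0, 0, 0, 0.8, 0, 0, 0, 0, 0, 0.9, 0, 0, 0, 0, 0, 0.9, 0, 0, 0, 0, 0, 0.9, 0, 0, 0, 0, 0, 0.9, 0, 0, 0, 0, 0])

```text
clock: 3.65
position: [0.5817, 0.2395, 0.2334]
eef_rot: [-0.792, 1.561, 0.314]
wrist_force: [-8.3, -1.6, 23.2]
opening: 0.0
```

arm_command(increments=[0, 0, 0, 0, 0, 0, 0, 0, 0, 0, 0, 0, 0, 0, 0, 0, 0, 0, 0, 0, 0, 0, 0, 0, 0, 0, 0, 0, 0, 0])

```text
clock: 4.07
position: [0.5817, 0.2395, 0.2334]
eef_rot: [-0.789, 1.561, 0.317]
wrist_force: [-8.0, 0.4, 25.0]
opening: 0.0003
```

arm_command(increments=[-0.6, 0, 0, 0, 0, 0, -1.2, 0, 0, 0, 0, 0, -1.8, 0, 0, 0, 0, 0, -2.4, 0, 0, 0, 0, 0, -3, 0, 0, 0, 0, 0, -3.7, 0, 0, 0, 0, 0, -4.5, 0, 0, 0, 0, 0, -4.5, 0, 0, 0, 0, 0])

```text
clock: 4.73
position: [0.5816, 0.2389, 0.2713]
eef_rot: [-1.094, 1.569, 0.012]
wrist_force: [-0.5, -0.1, -0.4]
opening: 0.0001
```

arm_command(increments=[0, 0, 0, 0, 0, 0, 0, 0, 0, 0, 0, 0, 0, 0, 0, 0, 0, 0])

```text
clock: 4.98
position: [0.5806, 0.2389, 0.269]
eef_rot: [2.456, 1.569, -2.721]
wrist_force: [-0.5, -0.2, 0.1]
opening: -0.0001
```

Run:
```python
from h import *
s=robot.observe();print(s["clock"],s["position"],s["wrist_force"])
a=imaging.get_image("scene")[:,:,::-1];b=imaging.get_image("side")[:,:,::-1]
cv2.imwrite("pics/c3.png",cv2.resize(np.hstack([a[60:260,300:460],b[40:240,190:350]]),None,fx=2.5,fy=2.5))
```

```text
4.9833 [0.58061367 0.23885745 0.26896895] [-0.53686591 -0.15523325  0.09797632]
```

View pics/c3.png

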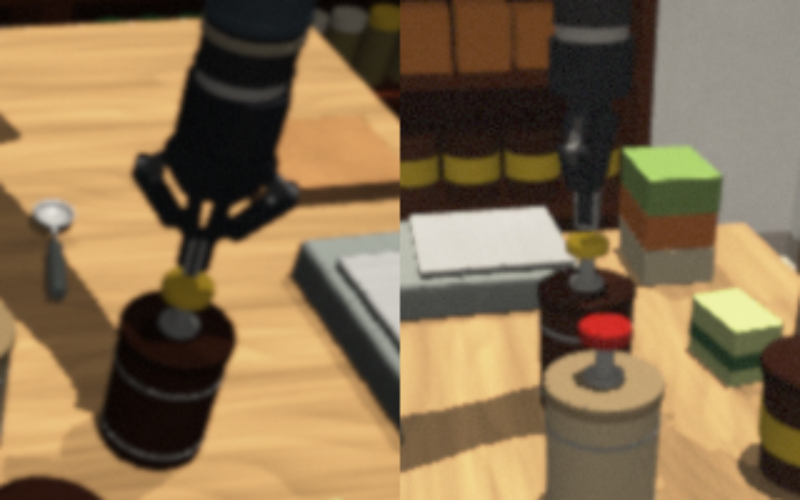

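The knob is fully up again at (375,175) in scene, the canister hasn't moved and the tips are clear. Now the second press, going back to the same depth.

arm_command(increments=[0.7, 0, 0, 0, 0, 0, 1.2, 0, 0, 0, 0, 0, 1.7, 0, 0, 0, 0, 0, 2.2, 0, 0, 0, 0, 0, 2.7, 0, 0, 0, 0, 0, 3.1, 0, 0, 0, 0, 0, 3.4, 0, 0, 0, 0, 0, 3.6, 0, 0, 0, 0, 0])

```text
clock: 5.75
position: [0.5811, 0.2391, 0.2365]
eef_rot: [-0.854, 1.567, 0.252]
wrist_force: [-2.7, -0.4, 12.6]
opening: 0.0
```

arm_command(increments=[0.2, 0, 0, 0, 0, 0, 0.4, 0, 0, 0, 0, 0, 0.6, 0, 0, 0, 0, 0, 0.8, 0, 0, 0, 0, 0, 0.9, 0, 0, 0, 0, 0, 0.9, 0, 0, 0, 0, 0, 0.9, 0, 0, 0, 0, 0, 0.9, 0, 0, 0, 0, 0])

```text
clock: 6.42
position: [0.5815, 0.2393, 0.2334]
eef_rot: [-0.842, 1.561, 0.264]
wrist_force: [-7.0, -1.6, 25.0]
opening: -0.0001
```

arm_command(increments=[0, 0, 0, 0, 0, 0, 0, 0, 0, 0, 0, 0, 0, 0, 0, 0, 0, 0, 0, 0, 0, 0, 0, 0, 0, 0, 0, 0, 0, 0])

```text
clock: 6.83
position: [0.5815, 0.2393, 0.2334]
eef_rot: [-0.839, 1.561, 0.267]
wrist_force: [-6.1, -1.9, 24.2]
opening: -0.0003
```

arm_command(increments=[-0.6, 0, 0, 0, 0, 0, -1.2, 0, 0, 0, 0, 0, -1.8, 0, 0, 0, 0, 0, -2.4, 0, 0, 0, 0, 0, -3.2, 0, 0, 0, 0, 0, -4.5, 0, 0, 0, 0, 0, -6, 0, 0, 0, 0, 0, -7.5, 0, 0, 0, 0, 0])

```text
clock: 7.5
position: [0.5803, 0.2389, 0.2987]
eef_rot: [2.304, 1.567, -2.873]
wrist_force: [0.5, 0.0, 0.2]
opening: -0.0
```

arm_command(increments=[-1, 0, 0, 0, 0, 0, -1.5, 0, 0, 0, 0, 0, -1.5, 0, 0, 0, 0, 0, -1.5, 0, 0, 0, 0, 0, -1.5, 0, 0, 0, 0, 0])

```text
clock: 7.92
position: [0.5805, 0.239, 0.3135]
eef_rot: [2.323, 1.569, -2.855]
wrist_force: [-0.7, 0.4, -0.1]
opening: -0.0003
```

Run:
```python
from h import *
s=robot.observe();print(s["clock"],s["position"],s["wrist_force"])
a=imaging.get_image("scene")[:,:,::-1];b=imaging.get_image("side")[:,:,::-1]
cv2.imwrite("pics/c4.png",np.vstack([np.hstack([a,b])[40:300]])[:, 100:900])
for n,i,b4,box in(("scene",a,"pics/scene1.png",(350,155,400,200)),("side",b,"pics/side1.png",(245,122,285,155))):
    for im in(i,cv2.imread(b4)):
        h=cv2.cvtColor(np.ascontiguousarray(im),cv2.COLOR_BGR2HSV);m=cv2.inRange(h,(20,170,60),(36,255,255))
        x0,y0,x1,y1=box;ys,xs=np.nonzero(m[y0:y1,x0:x1]);print(n,xs.mean()+x0,ys.mean()+y0,len(xs))
```

```text
7.9167 [0.58051514 0.23895071 0.31347729] [-0.70241301  0.35528553 -0.09128331]
scene 374.7701149425287 175.29501915708812 261
scene 374.7348484848485 175.25757575757575 264
side 264.4307692307692 137.03076923076924 130
side 264.5511811023622 137.03149606299212 127
```

View pics/c4.png

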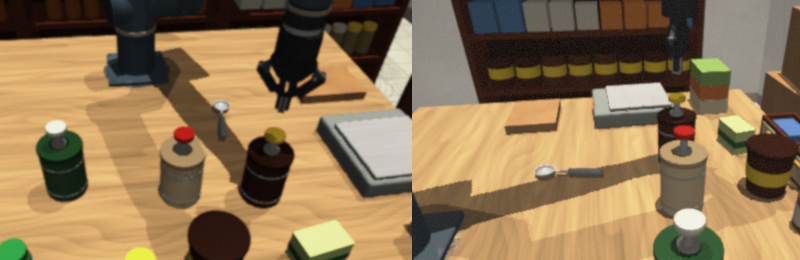

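The yellow knob is up at (374.8,175.3), the same pixel as before the presses. The gripper is clear and the other canisters look unchanged.

```bash
python3 -c "
from station import ticket
print(ticket.close_job())"
```

```text
the job is handed in; nothing more can be done
None
```

I pressed the yellow plunger to the bottom twice with the shut fingertips, held it there and let it spring fully up after each press. Then I backed off and handed the job in at about 8 s.

- **Presses:** each reached TCP z = 0.2334 m. That puts the tips at about 161 mm, the full 24 mm down, at 23–25 N, held for about 0.4 s or more. A sideways force of 6–8 N showed at the bottom, but nothing moved.
- **Brown canister:** at the end its knob was within about 0.1 px of its position before the presses in both cameras. It stands upright.
- **Robot:** the arm is clear, with the tips about 56 mm above the knob and the wrist force close to zero.
- **Green and cream canisters:** they looked unchanged in the final picture. I judged this by eye only and did not measure it.
- **Disagreement:** the wrist camera put the knob 4–5 mm from the scene and side estimate. I aimed in between, and the tips landed well on the disc.

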